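# Clamp a valve seat ring on its inspection fixture with a quarter-turn stud

## Task

Lay the steel valve seat ring flat in the round seat of the inspection fixture, then clamp it there with the quarter-turn stud from the park block: put the stud through the ring, feel for the slot with its cross pin, push it down against its spring, turn it a quarter turn clockwise (seen from above) and let it rise until it catches. Use light pressure throughout, so that neither ring nor stud is forced, and leave ring and stud locked in place on the fixture.

Things in the scene. Friction and masses are not known exactly. Their poses are not given: they have to be found in the camera images.
- seat_ring: the valve seat ring: bare steel, 54 mm outside, bore 31 mm, 12 mm thick, 50 g, lying flat on the bench (the largest plain ring; the 48 and 44 mm rings are not needed). Origin at the centre of its underside, z up
- fixture: the inspection fixture, fixed: steel base plate 130 x 110 x 14 mm (x by y) with a round pedestal, 72 mm diameter, whose flat top (the seat face) is 38 mm above the bench. On it a locating rim, 3 mm high, 58 mm inside, stands in two arcs on the fixture's +x and -x sides; on its +y and -y sides are finger gaps 32 mm wide. Origin at the centre of its underside, z up
- seat (a point): centre of the seat face, axes of the fixture. Here a receptacle is let in, 0.5 mm below the face: a 12.4 mm hole and through its centre a straight slot, 27 x 9 mm and 5 mm deep, for the stud's cross pin. The slot points up to 0.75 rad either side of the fixture's x axis; its direction is not reported (see it from above or feel for it). On the face beside the slot, the cross pin lies at +2.5 mm
- catch (a point): point on the seat's axis 5.5 mm below the seat face: where the middle of the cross pin stands once caught, risen into two notches (2.5 mm deep, 8 mm wide) under the receptacle, 90 degrees clockwise from the slot. To turn below the slot the cross pin must be pressed 8 mm or more below the seat face; it turns only clockwise seen from above, to a stop about 4 degrees past the notches
- stud: the quarter-turn clamp stud, 150 g, upright in the park block. Origin at the middle of its cross pin (a square bar 24 mm long along x, 6 x 6 mm); z up. Tapered nose down to z = -7 mm; shank 10 mm thick; sprung clamp cup, 44 mm diameter, underside at z = 14 mm when free; collar, 31 mm diameter, z = 34 to 42 mm; on top the black wing grip in line with the cross pin
- stud_wing (a point): middle of the upper part of the stud's wing grip, 60 mm above the cross pin, axes of the stud. The wing is 10 mm thick along y, and 44 mm long along x (26 mm in its lowest 8 mm); it reaches from z = -18 mm to +10 mm here
- clamp_cup (a joint): how far the stud's clamp cup is pushed up, m: 0 free (over the seated ring the cross pin is then 2 mm below the seat face, in the slot), 0.0035 when caught, 0.006 or more to turn, 0.011 at its end stop. Its spring pushes with 4 N at 0 and 1 N more for each mm
- park_block: the aluminium park block, fixed, 110 x 56 x 30 mm (x by y by height). Origin at the centre of its underside. The stud hangs by its cup in a 31 mm through hole at x = +26 mm; a steel pin gauge, 20 mm diameter, 50 mm tall, stays in the other hole at x = -30 mm
Mind the look-alikes: they are no part of the job. What is shaped like the stud but purple is not meant. What is shaped like the seat_ring but black is not meant.

How it is judged:
By the outcome, as a careful person would: the job done as asked, in the order asked, and still so for the second after the job is handed in, with the robot touching nothing.
It also fails if it takes over 72 s, if anything falls off the work surface, if the arm or the gripper's body presses on something with over 40 N, if the wrist force passes 120 N, or if a joint passes its speed limit or range.

## Robot

A 7-joint arm with a two-finger parallel gripper is mounted at the origin on a cart in front of the work surface, level with it; the furniture and walls round the work are solid. World frame = base frame: x ahead of the robot, y to its left, z up, the work surface at z = 0. Lengths are in m, angles in rad, forces in N, time in s.
With the tool pointing down it reaches from about 0.4 to 0.85 m from the base axis. Payload 10.4 kg.
Tool frame: the origin (TCP) lies at the very end of the fingers, on their centre line; the grasp point (between the pads) lies 19 mm behind it (grasp_offset is the distance from the TCP to the grasp point, in m); z points along the fingers, y is the line along which they close (so a half turn about z gives the same grasp; the last joint's range is limited). The gripper opens to 85 mm and grips with 20 to 120 N. Pads are 22 mm wide; open, the fingers measure 114 mm over their backs; the gripper's body (76 mm by 85 mm) begins 54 mm behind the grasp point. The pads swing forward as they close: fully open they stand 13 mm farther back than shut.
Start: joints at [1.179, 0.332, -0.065, 1.46, 0.022, 1.35, -0.088], TCP at [0.225, -0.583, 0.231] pointing down, gripper open.
Joint ranges: [-2.6, 2.6], [-0.5, 2.12], [-1.47, 1.34], [0.16, 2.42], [-1.27, 4.41], [0.06, 2.06], [-2.6, 2.6]. Speed limits (rad/s): [2.22, 2.22, 2.79, 2.79, 3.14, 3.14, 3.14].

## Interface

Orientations are given as a unit quaternion [x, y, z, w].
In Python, from workcell import * gives the robot as it stands.
- The arm moves only by the tool jog_arm, never from a script. Its argument "plan" is a list of rows, each a list of 3 entries, a list of its own where there are three numbers: the turn, a rotation vector about the tool's x, y, z in rad, then the shift along the tool's x, y, z in m, then the finger opening in m, from 0 to 0.0854. A call has 1 to 8 rows; each row is the pose to reach, as a shift and turn from the pose commanded when the call began, along the tool's axes at that moment; what a row does not reach only later rows make up. A row lasts 1/12 s, in which the tool goes at most 41.7 mm and 7.16 degrees, less where a joint would pass 70% of its speed; a pose out of reach is approached as far as the arm can. A call with a gripper value outside its range is refused whole. The fingers move at their own pace and stop on an object; "force" is the grip in N (left out, the last holds). Time passes only in rows, so rows that repeat a pose let the fingers close. It gives the time, the measured TCP pose, the force, the opening and the grip force at its end, in the units of the state.
- get_obs(): the state, without advancing time (a new reading comes with each control period).
- camera(name): name is "scene" or "top" or "wrist"; returns a dict with "img" (400x640x3 uint8, red, green, blue), "mtx" (3x3 intrinsics, pixels), "extrinsics" (4x4, takes a point from camera to world coordinates). Camera axes: x right, y down, z forward; pixel columns grow to the right and rows downward; lengths in m; the calibration is good to about 2 mm. The wrist camera is an equidistant fisheye: a pixel r from the principal point sees the ray r / f radians off the axis. A picture is of the moment at which its call begins. There is no depth.
- hand_in(): hands the job in; it is judged then, once.
The state is a dict: "clock": time; "joint_pos": joint angles; "joint_velocities": joint speeds; "tau": joint torques, N m; "position": TCP position; "ee_rot": TCP orientation; "ft_force": force on the tool from outside, world axes, zero at the start; "torque": the same for the moment, N m; "grip_width": opening from 0.0 (shut) to 1.0 (fully open); "grasp_force": force on a finger pad.
Only numpy, scipy, OpenCV 4.12 (cv2) and the standard library are available. Lean on these libraries where they do the work, as an engineer would, in place of code of your own. Each camera call takes 0.05 s, during which the arm holds its last target. There are 200 camera calls.

## Working session

There is one attempt and no reset: what is moved stays moved. The work goes in short steps, Python scripts to look and compute and a tool call to move; the robot and the scene stay as the last step left them, time stands still between calls to the robot, and variables do not carry over. Pictures are saved under pics/ and viewed, at most 10 in all, crops included, and the job is handed in when it is done.

Besides the shell and the picture viewer there is one more tool, called after "Emit:" by a JSON object that holds its "name" and its "arguments", one argument or row to a line. jog_arm: Moves the arm, as the interface text tells. Its arguments: {"type":"object","properties":{"plan":{"type":"array"},"force":{"type":"number"}},"required":["plan"]}

```bash
mkdir -p pics; ls; cat > h.py <<'E'
from workcell import *
import numpy as np, cv2
from scipy.spatial.transform import Rotation as R
def save(n,c): cv2.imwrite('pics/'+n,c['img'][:,:,::-1])
def ray(c,u,v,fish=False):
    K=c['mtx'];x=(u-K[0][2])/K[0][0];y=(v-K[1][2])/K[1][1]
    if fish:
        r=np.hypot(x,y);s=np.sin(r)/r if r>1e-9 else 1;d=np.array([x*s,y*s,np.cos(r)])
    else: d=np.array([x,y,1.])
    E=np.array(c['extrinsics']);return E[:3,3],E[:3,:3]@d
def onz(c,u,v,z,fish=False):
    o,d=ray(c,u,v,fish);return o+d*(z-o[2])/d[2]
def proj(c,p,fish=False):
    E=np.array(c['extrinsics']);K=c['mtx'];q=E[:3,:3].T@(np.array(p)-E[:3,3])
    if fish:
        r=np.hypot(q[0],q[1]);t=np.arctan2(r,q[2]);q=np.array([q[0]/r*t,q[1]/r*t,1])
    else:q=q/q[2]
    return K[0][0]*q[0]+K[0][2],K[1][1]*q[1]+K[1][2]
E
python3 - <<'E'
from h import *
import pickle
d={}
for n in('top','scene','wrist'):
    c=camera(n);save(n+'0.png',c);d[n]=c;print(n,np.round(c['mtx'],1).tolist(),np.round(c['extrinsics'],3).tolist())
pickle.dump(d,open('c0.pkl','wb'));print(get_obs())
E
```

```text
pics
top [[460.4, 0.0, 317.8], [0.0, 460.4, 201.1], [0.0, 0.0, 1.0]] [[0.048, -0.975, 0.216, 0.164], [-0.999, -0.045, 0.015, -0.022], [-0.005, -0.217, -0.976, 1.06], [0.0, 0.0, 0.0, 1.0]]
scene [[446.9, 0.0, 320.6], [0.0, 446.9, 199.1], [0.0, 0.0, 1.0]] [[0.775, -0.33, 0.538, -0.13], [-0.632, -0.415, 0.655, -0.656], [0.007, -0.848, -0.53, 0.61], [0.0, 0.0, 0.0, 1.0]]
wrist [[309.7, 0.0, 318.2], [0.0, 309.7, 195.9], [0.0, 0.0, 1.0]] [[0.362, -0.891, -0.275, 0.296], [-0.932, -0.346, -0.105, -0.555], [-0.001, 0.295, -0.956, 0.373], [0.0, 0.0, 0.0, 1.0]]
{'clock': 0.15, 'joint_pos': array([ 1.17942732,  0.33270429, -0.06469095,  1.4607265 ,  0.02159826,
        1.34987632, -0.08848417]), 'joint_velocities': array([-0.00116683, -0.0028484 ,  0.00035071, -0.0043338 , -0.00036987,
        0.00102848, -0.00023198]), 'tau': array([-7.23827434e-04, -6.25830603e+01,  4.80984198e-02, -3.91848314e+01,
        1.61538587e-02,  7.49288185e-03,  1.90413232e-07]), 'position': array([ 0.22519281, -0.58273515,  0.23072312]), 'ee_rot': array([ 9.83047015e-01,  1.83352958e-01, -1.14839202e-04, -4.96575246e-04]), 'ft_force': array([ 0.32778154, -0.19464409, -1.0323556 ]), 'torque': array([-0.04034307,  0.04923165, -0.05644393]), 'grasp_force': 0.0, 'grip_width': 1.0001058130939275}
```

View pics/top0.png

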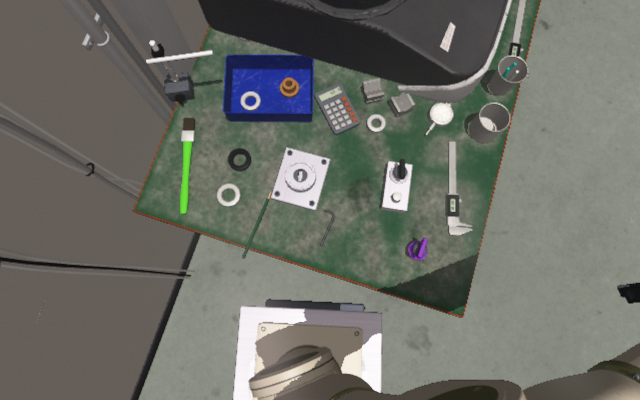

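View pics/scene0.png

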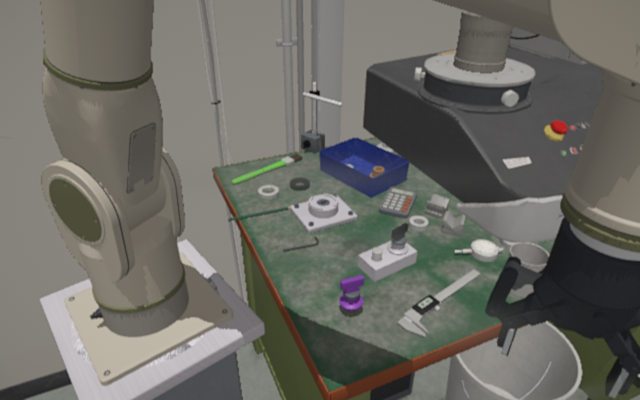

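Top view: candidate rings are at (228,195) bright on the bench, (240,160) black, (376,123) bright and smaller, and (250,100) in the bin. The fixture is at (300,177). The park block is at (397,187), with the black-winged stud at (401,169). The purple look-alike is at (417,248). The ring at (228,195) looks right; I'll measure the sizes and confirm it in one crop.

```bash
python3 - <<'E'
from h import *
import pickle
c=pickle.load(open('c0.pkl','rb'))['top'];im=c['img']
g=cv2.cvtColor(im,cv2.COLOR_RGB2HSV)
m=((g[:,:,1]<60)&(g[:,:,2]>125)).astype(np.uint8)*255
cs,_=cv2.findContours(m[80:280,140:540],cv2.RETR_EXTERNAL,cv2.CHAIN_APPROX_NONE,offset=(140,80))
for k in cs:
    if cv2.contourArea(k)<100: continue
    (u,v),(a,b),t=cv2.minAreaRect(k)
    z=.01
    P=np.array([onz(c,*p[0],z)[:2] for p in k],np.float32)
    r=cv2.minAreaRect(P);bx=cv2.boxPoints(r)
    print(np.round((u,v)),'centre',np.round(r[0],4),'size',np.round(r[1],4),round(r[2],1), 'z=.03:',np.round(onz(c,u,v,.03)[:2],4))
cr=im[90:260,210:440];cv2.imwrite('pics/crop1.png',cv2.resize(cr,None,fx=3.4,fy=3.4,interpolation=cv2.INTER_CUBIC)[:,:,::-1])
E
```

```text
[262. 257.] centre [0.2608 0.1146] size [0.1    0.3496] 2.7 z=.03: [0.2584 0.1131]
[460. 226.] centre [ 0.3541 -0.3352] size [0.0444 0.0566] 2.7 z=.03: [ 0.3504 -0.3294]
[228. 194.] centre [0.4032 0.2058] size [0.0551 0.0547] 49.5 z=.03: [0.3985 0.2015]
[396. 185.] centre [ 0.4449 -0.188 ] size [0.0663 0.1183] 83.9 z=.03: [ 0.4392 -0.1852]
[298. 175.] centre [0.4594 0.0445] size [0.1288 0.1451] 77.1 z=.03: [0.453  0.0435]
[452. 168.] centre [ 0.4935 -0.3213] size [0.021 0.132] 89.2 z=.03: [ 0.4866 -0.3157]
[188. 136.] centre [0.544 0.317] size [0.0281 0.0315] 2.6 z=.03: [0.5368 0.3098]
[376. 122.] centre [ 0.5984 -0.138 ] size [0.0442 0.0438] 1.4 z=.03: [ 0.59   -0.1357]
[494. 116.] centre [ 0.6265 -0.4252] size [0.0753 0.0754] 29.9 z=.03: [ 0.6181 -0.4176]
[436. 116.] centre [ 0.615  -0.2942] size [0.0572 0.0925] 80.2 z=.03: [ 0.6137 -0.2796]
[403. 101.] centre [ 0.6563 -0.2029] size [0.0445 0.0462] 25.9 z=.03: [ 0.6477 -0.199 ]
[250. 100.] centre [0.6431 0.1713] size [0.048  0.0467] 4.8 z=.03: [0.634  0.1676]
[330.  94.] centre [ 0.6686 -0.0229] size [0.0191 0.0581] 28.8 z=.03: [ 0.659  -0.0228]
[506. 180.] centre [ 0.481  -0.4509] size [0.1473 0.5043] 86.8 z=.03: [ 0.4633 -0.4386]
[437.  86.] centre [ 0.7006 -0.2862] size [0.0221 0.1925] 7.3 z=.03: [ 0.6903 -0.2806]
[372.  85.] centre [ 0.6956 -0.1253] size [0.0321 0.0419] 11.5 z=.03: [ 0.6857 -0.1236]
```

View pics/crop1.png

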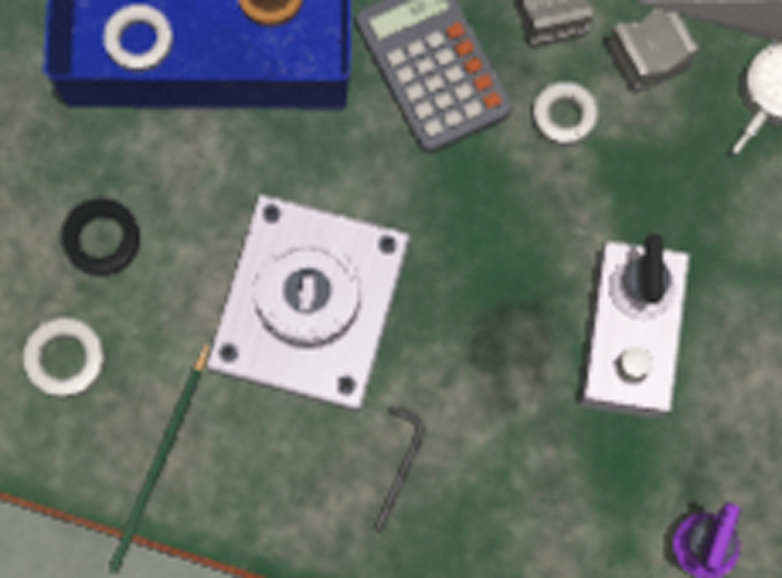

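The crop confirms it: the bare steel ring at top-view pixel (228,195) measures 55 mm and lies flat on the bench. The others fail: (240,160) is black, the bin ring is about 48 mm, and (376,122) is about 44 mm. The stud at (401,169) has a black wing and stands in the park block; the purple one stands alone.

```bash
cat >> h.py <<'E'
def go(p,yaw,o=None):
    "rotvec and shift in tool axes to reach TCP p, tool pointing down, tool-x at yaw"
    o=o or get_obs();q=R.from_quat(o['ee_rot']);t=R.from_euler('z',yaw)*R.from_quat([1,0,0,0])
    print('turn',np.round((q.inv()*t).as_rotvec(),4),'shift',np.round(q.inv().apply(np.array(p)-o['position']),4))
def st():
    o=get_obs();x=R.from_quat(o['ee_rot']).apply([1,0,0]);print('t',round(o['clock'],2),'p',np.round(o['position'],4),'yaw',round(np.arctan2(x[1],x[0]),4),'F',np.round(o['ft_force'],2),'T',np.round(o['torque'],2),'g',round(o['grip_width'],3),round(o['grasp_force'],1),'j7',round(o['joint_pos'][6],2));return o
E
python3 - <<'E'
from h import *
import pickle
c=pickle.load(open('c0.pkl','rb'))['top']
f=lambda u,v,z:onz(c,210+u/3.4-.35,90+v/3.4-.35,z)[:2]
P=[f(*p,.014) for p in((262,197),(408,237),(360,408),(210,368))]
print('fix',np.mean(P,0),[round(np.linalg.norm(P[i]-P[i-1]),4) for i in range(4)]);d=P[0]-P[3]+P[1]-P[2];print('yaw',np.arctan2(d[1],d[0]))
print('seat',f(306,290,.038),'slot',f(306,278,.038)-f(306,306,.038))
P=[f(*p,.03) for p in((606,242),(689,254),(669,412),(585,402))]
cen=np.mean(P,0);d=P[0]-P[3]+P[1]-P[2];y=np.arctan2(d[1],d[0])
print('park',cen,[round(np.linalg.norm(P[i]-P[i-1]),4) for i in range(4)],y,'stud',cen+.026*np.array([np.cos(y),np.sin(y)]))
w=f(654,240,.086)-f(652,298,.086);print('wing',f(653,269,.083),np.arctan2(w[1],w[0]))
go([.47,-.16,.25],1.3);st()
E
```

```text
fix [0.44861199 0.03631082] [np.float64(0.1279), np.float64(0.1067), np.float64(0.1264), np.float64(0.1067)]
yaw -0.2202328117764616
seat [0.44993439 0.03816694] slot [0.01964717 0.00110526]
park [ 0.43684286 -0.18750483] [np.float64(0.1136), np.float64(0.0573), np.float64(0.112), np.float64(0.0565)] -0.11307261061475024 stud [ 0.46267683 -0.19043846]
wing [ 0.46186612 -0.18877008] -0.024811647941062127
turn [-1.000e-03 -4.000e-04 -9.312e-01] shift [ 0.3807 -0.3061 -0.019 ]
t 0.15 p [ 0.2252 -0.5827  0.2307] yaw 0.3688 F [ 0.33 -0.19 -1.03] T [-0.04  0.05 -0.06] g 1.0 0.0 j7 -0.09
```

Emit:
{"name": "jog_arm", "arguments": {
  "plan": [
    [[0, 0, -0.12], [0.045, -0.035, -0.002], 0.085],
    [[0, 0, -0.24], [0.09, -0.07, -0.004], 0.085],
    [[0, 0, -0.36], [0.135, -0.105, -0.006], 0.085],
    [[0, 0, -0.48], [0.18, -0.14, -0.008], 0.085],
    [[0, 0, -0.6], [0.225, -0.175, -0.01], 0.085],
    [[0, 0, -0.72], [0.27, -0.21, -0.012], 0.085],
    [[0, 0, -0.84], [0.315, -0.245, -0.014], 0.085],
    [[0, 0, -0.96], [0.36, -0.28, -0.015], 0.085]
  ],
  "force": 30
}}

```text
clock: 0.82
position: [0.3973, -0.2955, 0.2428]
ee_rot: [0.786, 0.619, -0.0, 0.0]
ft_force: [0.6, -0.3, -0.0]
grip_width: 0.997
grasp_force: 0.0
```

```bash
python3 -c "
from h import *
st();go([.462,-.189,.2],3.05)"
```

```text
t 0.82 p [ 0.3973 -0.2955  0.2428] yaw 1.3345 F [ 0.61 -0.29 -0.05] T [-0.04 -0.03  0.01] g 0.997 0.0 j7 0.29
turn [-4.0000e-04  3.0000e-04 -1.7155e+00] shift [0.1187 0.0379 0.0428]
```

Emit:
{"name": "jog_arm", "arguments": {
  "plan": [
    [[0, 0, -0.12], [0.02, 0.005, 0.005], 0.085],
    [[0, 0, -0.24], [0.04, 0.01, 0.01], 0.085],
    [[0, 0, -0.36], [0.06, 0.015, 0.015], 0.085],
    [[0, 0, -0.48], [0.08, 0.02, 0.02], 0.085],
    [[0, 0, -0.6], [0.1, 0.03, 0.03], 0.085],
    [[0, 0, -0.72], [0.119, 0.038, 0.04], 0.085],
    [[0, 0, -0.84], [0.119, 0.038, 0.043], 0.085],
    [[0, 0, -0.96], [0.119, 0.038, 0.043], 0.085]
  ]
}}

```text
clock: 1.48
position: [0.4624, -0.1894, 0.1986]
ee_rot: [0.41, 0.912, 0.0, -0.001]
ft_force: [0.3, -0.4, -0.1]
grip_width: 0.995
grasp_force: 0.0
```

Emit:
{"name": "jog_arm", "arguments": {
  "plan": [
    [[0, 0, -0.12], [0, 0, 0], 0.085],
    [[0, 0, -0.24], [0, 0, 0], 0.085],
    [[0, 0, -0.36], [0, 0, 0], 0.085],
    [[0, 0, -0.48], [0, 0, 0], 0.085],
    [[0, 0, -0.6], [0, 0, 0], 0.085],
    [[0, 0, -0.72], [0, 0, 0], 0.085],
    [[0, 0, -0.755], [0, 0, 0], 0.085],
    [[0, 0, -0.755], [0, 0, 0], 0.085]
  ]
}}

```text
clock: 2.15
position: [0.4621, -0.191, 0.1996]
ee_rot: [0.048, 0.999, 0.0, -0.0]
ft_force: [-0.7, -0.4, 0.8]
grip_width: 0.996
grasp_force: 0.0
```

```bash
python3 -c "
from h import *
import pickle
st();c=camera('wrist');save('w1.png',c);pickle.dump(c,open('w1.pkl','wb'))
go([.449,.036,.2],2.92)
"
```

```text
t 2.15 p [ 0.4621 -0.191   0.1996] yaw 3.0455 F [-0.66 -0.41  0.78] T [ 0.05 -0.03 -0.07] g 0.996 0.0 j7 1.72
turn [ 0.     -0.0002  0.1227] shift [ 0.0355  0.2246 -0.0004]
```

View pics/w1.png

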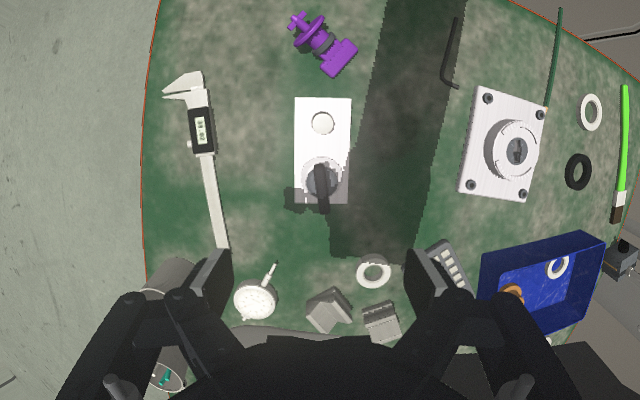

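Wrist view: the park block is at (322,150), the pin gauge at (322,122) and the stud with its dark wing at (321,180). The fixture is at (510,145) and the steel ring at (591,110). Next I'll look at the fixture from above.

Emit:
{"name": "jog_arm", "arguments": {
  "plan": [
    [[0, 0, 0.12], [0.006, 0.038, 0], 0.085],
    [[0, 0, 0.12], [0.012, 0.076, 0.008], 0.085],
    [[0, 0, 0.12], [0.018, 0.114, 0.016], 0.085],
    [[0, 0, 0.12], [0.024, 0.152, 0.024], 0.085],
    [[0, 0, 0.12], [0.03, 0.19, 0.032], 0.085],
    [[0, 0, 0.12], [0.0355, 0.2246, 0.04], 0.085],
    [[0, 0, 0.12], [0.0355, 0.2246, 0.04], 0.085],
    [[0, 0, 0.12], [0.0355, 0.2246, 0.04], 0.085]
  ]
}}

```text
clock: 2.87
position: [0.4484, 0.0378, 0.1595]
ee_rot: [0.108, 0.994, -0.0, -0.0]
ft_force: [-1.0, -0.0, -0.1]
grip_width: 0.998
grasp_force: 0.0
```

```bash
python3 -c "
from h import *
import pickle
st();c=camera('wrist');save('w2.png',c);pickle.dump(c,open('w2.pkl','wb'))
u,v=proj(c,[.449,.037,.038],1);print(u,v)
x,y=int(u)-130,max(0,int(v)-100);print(x,y)
cv2.imwrite('pics/w2c.png',cv2.resize(c['img'][y:y+200,x:x+260],None,fx=3,fy=3,interpolation=cv2.INTER_CUBIC)[:,:,::-1])
go([.403,.206,.15],2.92)
"
```

```text
t 2.87 p [0.4484 0.0378 0.1595] yaw 2.9261 F [-0.98 -0.01 -0.09] T [ 0.03 -0.02  0.02] g 0.998 0.0 j7 1.15
316.6832753199831 189.59539210337914
186 89
turn [-0.0004 -0.      0.0036] shift [0.0815 0.156  0.0096]
```

View pics/w2c.png

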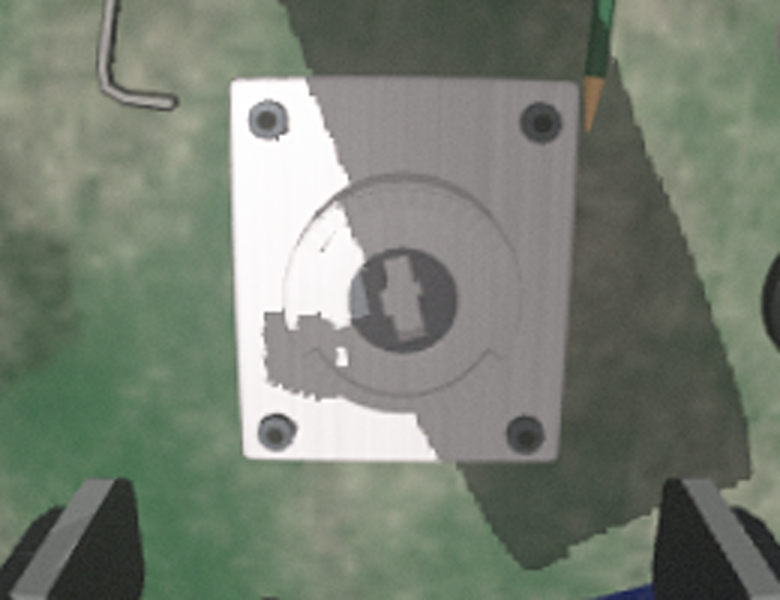

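The receptacle disc is centred at crop (402,300), full-image about (320,189). The slot runs from (398,256) to (410,341), nearly along fixture x. Now I'll measure it, and move to the ring as well.

```bash
python3 - <<'E'
from h import *
import pickle
c=pickle.load(open('w2.pkl','rb'));im=c['img'];g=cv2.cvtColor(im,cv2.COLOR_RGB2GRAY)
f=lambda u,v,z:onz(c,186+u/3-.33,89+v/3-.33,z,1)[:2]
sub=cv2.resize(g[89:289,186:446],None,fx=3,fy=3,interpolation=cv2.INTER_CUBIC)
roi=sub[235:365,335:470]
t,_=cv2.threshold(roi,0,255,cv2.THRESH_OTSU)
m=((roi<t)*255).astype(np.uint8)
k=max(cv2.findContours(m,cv2.RETR_EXTERNAL,cv2.CHAIN_APPROX_NONE)[0],key=cv2.contourArea);h=cv2.convexHull(k)
P=np.array([f(p[0][0]+335,p[0][1]+235,.038) for p in h],np.float32)
print(t,'disc',cv2.minEnclosingCircle(P),cv2.fitEllipse(P))
mm=np.zeros_like(m);cv2.drawContours(mm,[h],-1,255,-1);mm=cv2.erode(mm,np.ones((13,13)));s=((mm>0)&(roi>=t)).astype(np.uint8)
for k in cv2.findContours(s,cv2.RETR_EXTERNAL,cv2.CHAIN_APPROX_NONE)[0]:
    if cv2.contourArea(k)<150: continue
    S=np.array([f(p[0][0]+335,p[0][1]+235,.0375) for p in k],np.float32)
    r=cv2.minAreaRect(S);a=S-S.mean(0);l=cv2.fitLine(S,cv2.DIST_L2,0,.01,.01).ravel();print('slot',r,'line',l,np.arctan2(l[1],l[0]))
P=[f(*p,.014) for p in((231,80),(579,80),(558,460),(245,462))]
print('plate',np.mean(P,0),[round(np.linalg.norm(P[i]-P[i-1]),4) for i in range(4)]);d=P[3]-P[0]+P[2]-P[1];print(np.arctan2(d[1],d[0]))
B=[f(*p,.014) for p in((268,120),(541,122),(524,434),(276,432))];print('bolts',np.mean(B,0))
E
```

```text
181.0 disc ((0.44938403367996216, 0.039667174220085144), 0.028155023232102394) ((0.45840129256248474, 0.03830309584736824), (0.041210953146219254, 0.10518273711204529), 73.84724426269531)
slot ((0.4620032012462616, 0.018227754160761833), (0.003335219109430909, 0.005476703401654959), 76.71070861816406) line [ 0.99121106 -0.13229017  0.4622398   0.01810686] -0.1326791
slot ((0.4416533410549164, 0.026946334168314934), (0.00319292931817472, 0.0263650082051754), 67.61688995361328) line [ 0.91767156 -0.39733985  0.44145763  0.02608539] -0.40861621
plate [0.44905043 0.04027568] [np.float64(0.1292), np.float64(0.1078), np.float64(0.1286), np.float64(0.1084)]
-0.22203119595340745
bolts [0.45013129 0.03969496]
```

Emit:
{"name": "jog_arm", "arguments": {
  "plan": [
    [[0, 0, 0], [0.016, 0.032, 0], 0.085],
    [[0, 0, 0], [0.032, 0.064, 0.002], 0.085],
    [[0, 0, 0], [0.048, 0.096, 0.004], 0.085],
    [[0, 0, 0], [0.065, 0.128, 0.008], 0.085],
    [[0, 0, 0], [0.0815, 0.156, 0.01], 0.085],
    [[0, 0, 0], [0.0815, 0.156, 0.01], 0.085],
    [[0, 0, 0], [0.0815, 0.156, 0.01], 0.085]
  ]
}}

```text
clock: 3.5
position: [0.4031, 0.2062, 0.1498]
ee_rot: [0.108, 0.994, 0.0, 0.0]
ft_force: [-0.5, -1.0, 0.3]
grip_width: 0.996
grasp_force: 0.0
```

```bash
python3 - <<'E'
from h import *
import pickle
st();c=camera('wrist');save('w3.png',c);pickle.dump(c,open('w3.pkl','wb'))
g=cv2.cvtColor(c['img'],cv2.COLOR_RGB2HSV)
m=((g[:,:,1]<70)&(g[:,:,2]>100)).astype(np.uint8)
u0,v0=map(int,proj(c,[.403,.206,.012],1));print(u0,v0)
for k in cv2.findContours(m,cv2.RETR_EXTERNAL,cv2.CHAIN_APPROX_NONE)[0]:
    if cv2.contourArea(k)<300: continue
    P=np.array([onz(c,*p[0],.012,1)[:2] for p in k],np.float32);(u,v),_,_=cv2.minAreaRect(k)
    if np.hypot(u-u0,v-v0)<60: e=cv2.fitEllipse(P);print(u,v,e);go([*e[0],.06],2.92)
E
```

```text
t 3.5 p [0.4031 0.2062 0.1498] yaw 2.9242 F [-0.54 -1.    0.27] T [-0.03 -0.05 -0.01] g 0.996 0.0 j7 0.72
317 183
317.5 181.0 ((0.40102341771125793, 0.20716312527656555), (0.05314313992857933, 0.054369162768125534), 76.05220794677734)
turn [-0.0004  0.0002  0.0021] shift [0.0031 0.0017 0.0898]
```

Emit:
{"name": "jog_arm", "arguments": {
  "plan": [
    [[0, 0, 0], [0.003, 0.002, 0.03], 0.07],
    [[0, 0, 0], [0.003, 0.002, 0.065], 0.07],
    [[0, 0, 0], [0.003, 0.002, 0.1], 0.07],
    [[0, 0, 0], [0.003, 0.002, 0.125], 0.07],
    [[0, 0, 0], [0.003, 0.002, 0.14], 0.07],
    [[0, 0, 0], [0.003, 0.002, 0.148], 0.07],
    [[0, 0, 0], [0.003, 0.002, 0.149], 0.07],
    [[0, 0, 0], [0.003, 0.002, 0.149], 0.07]
  ],
  "force": 20
}}

```text
clock: 4.22
position: [0.4013, 0.2077, 0.001]
ee_rot: [0.11, 0.994, -0.0, 0.0]
ft_force: [0.2, 0.2, -0.1]
grip_width: 0.82
grasp_force: 0.0
```

Emit:
{"name": "jog_arm", "arguments": {
  "plan": [
    [[0, 0, 0], [0, 0, 0], 0.045],
    [[0, 0, 0], [0, 0, 0], 0.045],
    [[0, 0, 0], [0, 0, 0], 0.045],
    [[0, 0, 0], [0, 0, 0], 0.045],
    [[0, 0, 0], [0, 0, 0], 0.045],
    [[0, 0, 0], [0, 0, 0], 0.045]
  ],
  "force": 20
}}

```text
clock: 4.72
position: [0.4017, 0.2085, 0.0021]
ee_rot: [0.109, 0.994, -0.0, 0.001]
ft_force: [-1.4, -1.4, 6.9]
grip_width: 0.611
grasp_force: 19.7
```

```bash
python3 - <<'E'
from h import *
import pickle
st()
c=pickle.load(open('w2.pkl','rb'));im=c['img'];g=cv2.cvtColor(im,cv2.COLOR_RGB2GRAY)
f=lambda u,v,z:onz(c,186+u/3-.33,89+v/3-.33,z,1)[:2]
s=cv2.resize(g[89:289,186:446],None,fx=3,fy=3,interpolation=cv2.INTER_CUBIC)
print(s[300,340:470:6],s[325,340:470:6])
t=115
m=np.zeros_like(s);m[240:360,340:465]=(s[240:360,340:465]<t)*255
k=max(cv2.findContours(m,cv2.RETR_EXTERNAL,cv2.CHAIN_APPROX_NONE)[0],key=cv2.contourArea);h=cv2.convexHull(k);print(cv2.boundingRect(h))
P=np.array([f(*p[0],.038) for p in h],np.float32);print('disc',cv2.fitEllipse(P))
q=np.zeros_like(s);cv2.drawContours(q,[h],-1,255,-1);q=cv2.erode(q,np.ones((9,9)))
b=((q>0)&(s>=t)).astype(np.uint8)
for k in cv2.findContours(b,cv2.RETR_EXTERNAL,cv2.CHAIN_APPROX_NONE)[0]:
    if cv2.contourArea(k)<300: continue
    S=np.array([f(*p[0],.035) for p in k],np.float32);r=cv2.minAreaRect(S)
    S2=np.argwhere(b)[:, ::-1];W=np.array([f(*p,.035) for p in S2]);w,V=np.linalg.eigh(np.cov((W-W.mean(0)).T));print('slot',cv2.boundingRect(k),r,'pca',V[:,1],np.arctan(V[1,1]/V[0,1]))
print('line', f(398,256,.034)-f(410,341,.034))
E
```

```text
t 4.72 p [0.4017 0.2085 0.0021] yaw 2.9231 F [-1.36 -1.42  6.88] T [-0.36  0.3   0.  ] g 0.611 19.7 j7 0.47
[247 231 133 138 135  95  94 124 146 143 144 142 142 109  83  87  87  86
  85  81 134 142] [236 206 125  94  90  94  92  91  90 114 147 144 145 136 104  88  86  87
  88 135 139 141]
(352, 248, 106, 106)
disc ((0.4492042660713196, 0.039986997842788696), (0.03222731873393059, 0.032528724521398544), 25.481157302856445)
slot (380, 256, 44, 84) ((0.4489413797855377, 0.03958110883831978), (0.0123897735029459, 0.025475863367319107), 89.94969177246094) pca [-0.99836968  0.05707866] -0.057109698734948755
line [-0.02664426  0.00206767]
```

Emit:
{"name": "jog_arm", "arguments": {
  "plan": [
    [[0, 0, 0], [0, 0, -0.01], 0.045],
    [[0, 0, 0], [0, 0, -0.03], 0.045],
    [[0, 0, 0], [0, 0, -0.06], 0.045],
    [[0, 0, 0], [0, 0, -0.075], 0.045],
    [[0, 0, 0], [0, 0, -0.075], 0.045]
  ]
}}

```text
clock: 5.13
position: [0.4026, 0.2096, 0.0798]
ee_rot: [0.109, 0.994, 0.001, 0.003]
ft_force: [0.9, 0.4, 0.6]
grip_width: 0.61
grasp_force: 21.3
```

```bash
python3 -c "
from h import *
st();go([.449,.0407,.07],2.92)"
```

```text
t 5.13 p [0.4026 0.2096 0.0798] yaw 2.9239 F [0.9  0.37 0.58] T [ 0.04 -0.01 -0.02] g 0.61 21.3 j7 0.6
turn [0.0024 0.0058 0.0039] shift [-0.0817 -0.155   0.0099]
```

Emit:
{"name": "jog_arm", "arguments": {
  "plan": [
    [[0, 0, 0], [-0.014, -0.026, 0], 0.045],
    [[0, 0, 0], [-0.031, -0.057, 0], 0.045],
    [[0, 0, 0], [-0.048, -0.088, 0], 0.045],
    [[0, 0, 0], [-0.064, -0.118, 0], 0.045],
    [[0, 0, 0], [-0.076, -0.14, 0], 0.045],
    [[0, 0, 0], [-0.083, -0.1526, 0.003], 0.045],
    [[0, 0, 0], [-0.083, -0.1526, 0.006], 0.045],
    [[0, 0, 0], [-0.083, -0.1526, 0.006], 0.045]
  ]
}}

```text
clock: 5.8
position: [0.4482, 0.0412, 0.0694]
ee_rot: [0.11, 0.994, -0.0, -0.0]
ft_force: [0.6, 0.6, -0.3]
grip_width: 0.607
grasp_force: 21.3
```

```bash
python3 -c "
from h import *
import pickle
st();c=camera('wrist');pickle.dump(c,open('w4.pkl','wb'))
u,v=proj(c,[.449,.04,.06],1);print(u,v)
x,y=int(u)-120,max(0,int(v)-120);print(x,y)
cv2.imwrite('pics/w4c.png',cv2.resize(c['img'][y:y+190,x:x+240],None,fx=3,fy=3,interpolation=cv2.INTER_CUBIC)[:,:,::-1])
"
```

```text
t 5.8 p [0.4482 0.0412 0.0694] yaw 2.9221 F [ 0.61  0.65 -0.31] T [ 0.02 -0.01 -0.  ] g 0.607 21.3 j7 1.01
315.34837571608773 247.21684686705854
195 127
```

View pics/w4c.png

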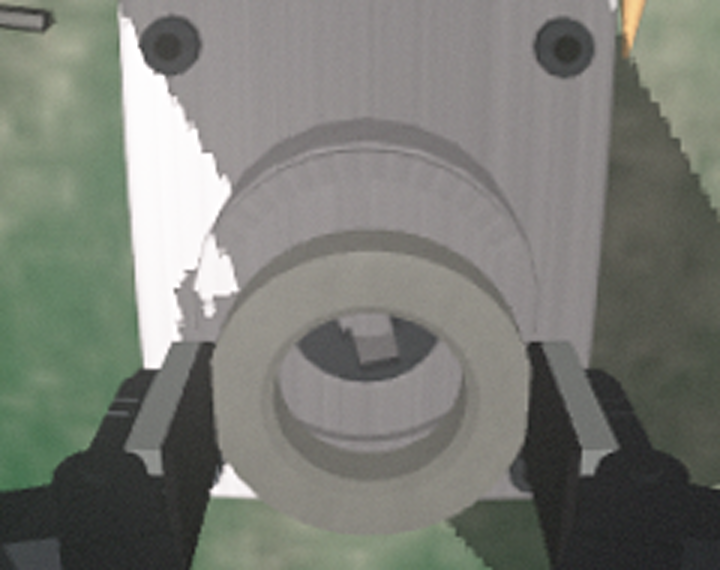

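```bash
python3 -c "
from h import *
import pickle
c=pickle.load(open('w4.pkl','rb'))
f=lambda u,v,z:onz(c,195+u/3-.33,127+v/3-.33,z,1)[:2]
for z in(.078,.080,.082):
  e=cv2.fitEllipse(np.array([f(*p,z) for p in((214,392),(528,392),(371,533),(371,250),(260,282),(480,282),(258,500),(484,500))],np.float32));print(z,e)
A=f(366,381,.038);print('disc edge',A,'centre',A+.0161*np.array([.976,-.217])*-1, A-.0161*np.array([-.976,.217]))
B=f(371,147,.041);print('rim far',B)
C=[f(171,45,.014),f(565,46,.014)];print('bolts mid',np.mean(C,0))
c=pickle.load(open('w2.pkl','rb'));f=lambda u,v,z:onz(c,186+u/3-.33,89+v/3-.33,z,1)[:2]
print('same bolts in w2',(f(268,120,.014)+f(541,122,.014))/2)
"
```

```text
0.078 ((0.44822514057159424, 0.04179193079471588), (0.053006257861852646, 0.054986339062452316), 80.8158187866211)
0.08 ((0.44712507724761963, 0.04203435778617859), (0.05221187695860863, 0.05416231229901314), 80.81580352783203)
0.082 ((0.446025013923645, 0.042276784777641296), (0.0514175146818161, 0.05333825573325157), 80.81621551513672)
disc edge [0.464423   0.03719415] centre [0.4487094  0.04068785] [0.4801366  0.03370045]
rim far [0.41482364 0.04926677]
bolts mid [0.39871149 0.05219717]
same bolts in w2 [0.39901271 0.05150426]
```

Emit:
{"name": "jog_arm", "arguments": {
  "plan": [
    [[0, 0, 0], [-0.0008, -0.0008, 0.01], 0.045],
    [[0, 0, 0], [-0.0008, -0.0008, 0.02], 0.045],
    [[0, 0, 0], [-0.0008, -0.0008, 0.025], 0.045],
    [[0, 0, 0], [-0.0008, -0.0008, 0.0275], 0.045],
    [[0, 0, 0], [-0.0008, -0.0008, 0.0285], 0.045],
    [[0, 0, 0], [-0.0008, -0.0008, 0.0285], 0.045]
  ]
}}

```text
clock: 6.35
position: [0.449, 0.041, 0.0409]
ee_rot: [0.108, 0.994, 0.0, -0.0]
ft_force: [-0.1, -0.3, -0.6]
grip_width: 0.61
grasp_force: 21.3
```

```bash
python3 -c "
from h import *
st()"
```

```text
t 6.35 p [0.449  0.041  0.0409] yaw 2.9244 F [-0.07 -0.3  -0.58] T [-0.05 -0.03 -0.07] g 0.61 21.3 j7 0.96
```

Emit:
{"name": "jog_arm", "arguments": {
  "plan": [
    [[0, 0, 0], [0, 0, 0.0005], 0.045],
    [[0, 0, 0], [0, 0, 0.001], 0.045],
    [[0, 0, 0], [0, 0, 0.0015], 0.045],
    [[0, 0, 0], [0, 0, 0.0015], 0.045]
  ]
}}

```text
clock: 6.68
position: [0.4495, 0.0406, 0.0402]
ee_rot: [0.109, 0.994, -0.0, 0.0]
ft_force: [-2.0, -0.1, 4.9]
grip_width: 0.607
grasp_force: 21.6
```

```bash
python3 -c "
from h import *
st()"
```

```text
t 6.68 p [0.4495 0.0406 0.0402] yaw 2.9237 F [-2.02 -0.05  4.89] T [-0.01  0.35  0.03] g 0.607 21.6 j7 0.96
```

Emit:
{"name": "jog_arm", "arguments": {
  "plan": [
    [[0, 0, 0], [0, 0, 0], 0.066],
    [[0, 0, 0], [0, 0, 0], 0.066],
    [[0, 0, 0], [0, 0, 0], 0.066],
    [[0, 0, 0], [0, 0, -0.03], 0.066],
    [[0, 0, 0], [0, 0, -0.06], 0.066],
    [[0, 0, 0], [0, 0, -0.09], 0.066],
    [[0, 0, 0], [0, 0, -0.11], 0.066],
    [[0, 0, 0], [0, 0, -0.11], 0.066]
  ]
}}

```text
clock: 7.35
position: [0.4515, 0.0409, 0.1537]
ee_rot: [0.109, 0.994, -0.0, 0.003]
ft_force: [0.1, 0.1, 0.9]
grip_width: 0.77
grasp_force: 0.0
```

```bash
python3 -c "
from h import *
import pickle
st();c=camera('wrist');pickle.dump(c,open('w5.pkl','wb'))
u,v=proj(c,[.449,.04,.05],1);print(u,v)
x,y=int(u)-120,max(0,int(v)-95);print(x,y)
cv2.imwrite('pics/w5c.png',cv2.resize(c['img'][y:y+190,x:x+240],None,fx=3,fy=3,interpolation=cv2.INTER_CUBIC)[:,:,::-1])
go([.462,-.189,.17],3.1)
"
```

```text
t 7.35 p [0.4515 0.0409 0.1537] yaw 2.9238 F [0.07 0.07 0.92] T [-0.01  0.01  0.  ] g 0.77 0.0 j7 1.12
315.60559740126564 191.39144064282343
195 96
turn [-0.0006  0.0042 -0.1766] shift [-0.061  -0.2216 -0.0181]
```

View pics/w5c.png

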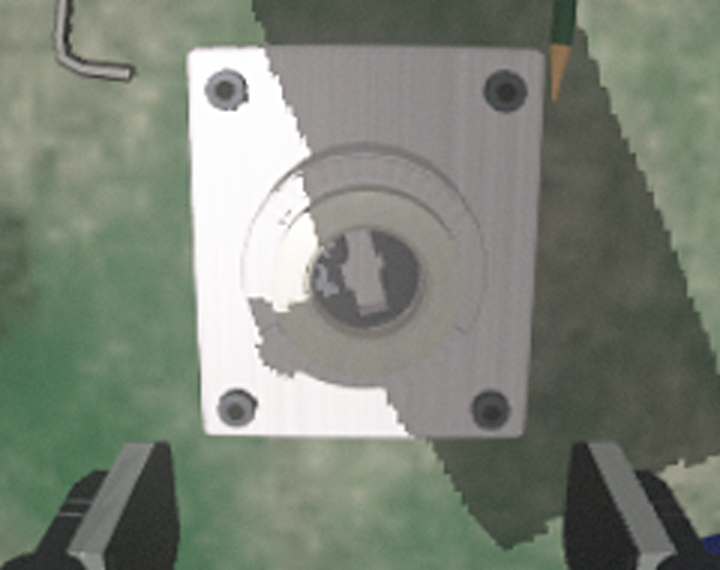

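The ring sits inside the rim, concentric with the receptacle, at crop centre (366,280). The slot runs from (358,228) to (374,314). Now the stud.

Emit:
{"name": "jog_arm", "arguments": {
  "plan": [
    [[0, 0, -0.1], [-0.01, -0.035, 0], 0.066],
    [[0, 0, -0.18], [-0.02, -0.072, 0], 0.066],
    [[0, 0, -0.18], [-0.03, -0.11, 0], 0.05],
    [[0, 0, -0.18], [-0.04, -0.148, 0], 0.05],
    [[0, 0, -0.18], [-0.05, -0.185, 0], 0.05],
    [[0, 0, -0.18], [-0.063, -0.222, -0.015], 0.05],
    [[0, 0, -0.18], [-0.063, -0.222, -0.018], 0.05],
    [[0, 0, -0.18], [-0.063, -0.222, -0.018], 0.05]
  ]
}}

```text
clock: 8.07
position: [0.4625, -0.1918, 0.1673]
ee_rot: [0.021, 1.0, 0.0, -0.0]
ft_force: [0.0, 1.1, 0.1]
grip_width: 0.587
grasp_force: 0.0
```

```bash
python3 - <<'E'
from h import *
import pickle
c=pickle.load(open('w5.pkl','rb'));f=lambda u,v,z:onz(c,195+u/3-.33,96+v/3-.33,z,1)[:2]
d=f(358,228,.035)-f(374,314,.035);print('slot',np.arctan(d[1]/d[0]),np.linalg.norm(d),'ring bore',f(366,280,.05))
st();c=camera('wrist');pickle.dump(c,open('w6.pkl','wb'))
u,v=proj(c,[.462,-.19,.08],1);print(u,v)
x,y=int(u)-100,max(0,int(v)-80);print(x,y)
cv2.imwrite('pics/w6c.png',cv2.resize(c['img'][y:y+150,x:x+200],None,fx=4,fy=4,interpolation=cv2.INTER_CUBIC)[:,:,::-1])
E
```

```text
slot -0.040911771241237856 0.02645372560929355 ring bore [0.44717945 0.0413053 ]
t 8.07 p [ 0.4625 -0.1918  0.1673] yaw 3.0996 F [0.01 1.13 0.07] T [ 0.06 -0.04 -0.03] g 0.587 0.0 j7 1.75
319.64645900239526 199.99572551278493
219 119
```

View pics/w6c.png

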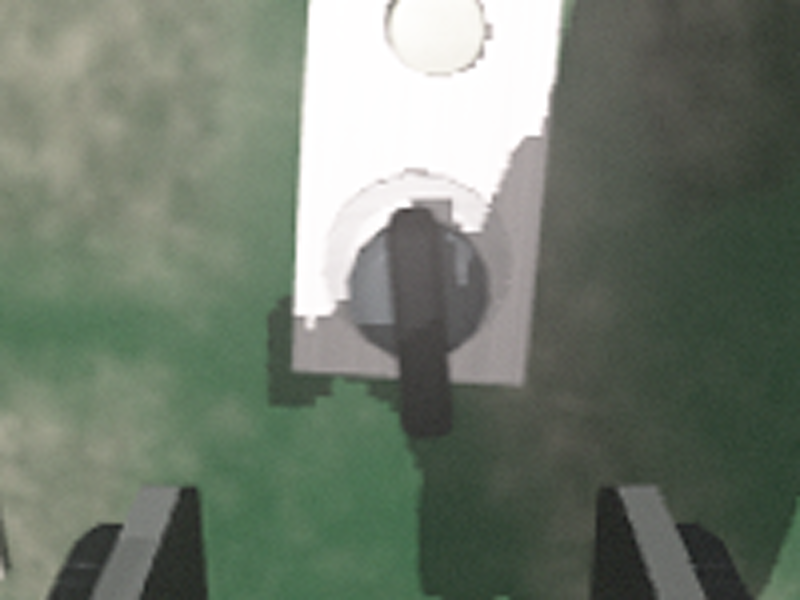

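```bash
python3 - <<'E'
from h import *
import pickle
c=pickle.load(open('w6.pkl','rb'));f=lambda u,v,z:onz(c,219+u/4-.37,119+v/4-.37,z,1)[:2]
print('collar',f(420,288,.058),'diam',np.linalg.norm(f(350,288,.058)-f(489,288,.058)))
E=f(427,433,.086);print('far end',E)
for a,b in (((390,240),(405,430)),((440,240),(450,425))):
    d=f(*b,.086)-f(*a,.086);print('yaw',np.arctan2(d[1],d[0]))
print('wing thick',np.linalg.norm(f(405,420,.086)-f(450,420,.086)))
d=np.mean([f(527,383,.03)-f(565,0,.03),f(292,371,.03)-f(310,0,.03)],0);print('block yaw',np.arctan2(d[1],d[0]),'gauge',f(438,25,.05))
E
```

```text
collar [ 0.46098083 -0.18646734] diam 0.029423248233556833
far end [ 0.48234454 -0.18634318]
yaw 0.0336804576561786
yaw 0.022091379180479254
wing thick 0.008770734930851572
block yaw -0.10852401518341387 gauge [ 0.40641035 -0.18055051]
```

Emit:
{"name": "jog_arm", "arguments": {
  "plan": [
    [[0, 0, -0.06], [0.0017, 0.0047, 0.02], 0.035],
    [[0, 0, -0.06], [0.0017, 0.0047, 0.045], 0.035],
    [[0, 0, -0.06], [0.0017, 0.0047, 0.06], 0.035],
    [[0, 0, -0.06], [0.0017, 0.0047, 0.07], 0.035],
    [[0, 0, -0.06], [0.0017, 0.0047, 0.085], 0.035],
    [[0, 0, -0.06], [0.0017, 0.0047, 0.097], 0.035],
    [[0, 0, -0.06], [0.0017, 0.0047, 0.102], 0.035],
    [[0, 0, -0.06], [0.0017, 0.0047, 0.102], 0.035]
  ],
  "force": 40
}}

```text
clock: 8.78
position: [0.4606, -0.1841, 0.0646]
ee_rot: [-0.012, 1.0, 0.001, -0.001]
ft_force: [-0.4, 0.7, 0.4]
grip_width: 0.412
grasp_force: 0.0
```

```bash
python3 -c "
from h import *
st();go([.461,-.187,.064],3.16)"
```

```text
t 8.78 p [ 0.4606 -0.1841  0.0646] yaw -3.1185 F [-0.39  0.65  0.41] T [0.02 0.06 0.02] g 0.412 0.0 j7 1.71
turn [ 0.0011 -0.0017  0.0047] shift [-0.0003 -0.0029  0.0006]
```

Emit:
{"name": "jog_arm", "arguments": {
  "plan": [
    [[0, 0, 0], [0, -0.002, 0], 0.035],
    [[0, 0, 0], [0, -0.002, 0], 0.02],
    [[0, 0, 0], [0, -0.002, 0], 0.005],
    [[0, 0, 0], [0, -0.002, 0], 0.005],
    [[0, 0, 0], [0, -0.002, 0], 0.005],
    [[0, 0, 0], [0, -0.002, 0], 0.005],
    [[0, 0, 0], [0, -0.002, 0], 0.005]
  ],
  "force": 40
}}

```text
clock: 9.37
position: [0.4617, -0.1873, 0.0662]
ee_rot: [-0.011, 1.0, -0.0, 0.0]
ft_force: [0.4, -1.5, 3.2]
grip_width: 0.106
grasp_force: 45.3
```

```bash
python3 -c "
from h import *
st()"
```

```text
t 9.37 p [ 0.4617 -0.1873  0.0662] yaw -3.1196 F [ 0.45 -1.47  3.16] T [-0.25 -0.11  0.02] g 0.106 45.3 j7 1.72
```

Emit:
{"name": "jog_arm", "arguments": {
  "plan": [
    [[0, 0, 0], [0, 0, -0.01], 0.005],
    [[0, 0, 0], [0, 0, -0.03], 0.005],
    [[0, 0, 0], [0, 0, -0.06], 0.005],
    [[0, 0, 0], [0, 0, -0.085], 0.005],
    [[0, 0, 0], [0, 0, -0.095], 0.005],
    [[0, 0, 0], [0, 0, -0.095], 0.005],
    [[0, 0, 0], [0, 0, -0.095], 0.005]
  ]
}}

```text
clock: 9.95
position: [0.4609, -0.187, 0.1603]
ee_rot: [-0.011, 1.0, -0.0, -0.0]
ft_force: [0.4, 0.8, -2.0]
grip_width: 0.106
grasp_force: 44.8
```

```bash
python3 -c "
from h import *
st();go([.449,.0402,.12],3.08)"
```

```text
t 9.95 p [ 0.4609 -0.187   0.1603] yaw -3.1196 F [ 0.4   0.78 -1.96] T [ 0.02 -0.01  0.02] g 0.106 44.8 j7 1.8
turn [-0.0003 -0.0003  0.0836] shift [0.0069 0.2274 0.0402]
```

Emit:
{"name": "jog_arm", "arguments": {
  "plan": [
    [[0, 0, 0.084], [0.001, 0.02, 0], 0.005],
    [[0, 0, 0.084], [0.002, 0.055, 0], 0.005],
    [[0, 0, 0.084], [0.003, 0.092, 0], 0.005],
    [[0, 0, 0.084], [0.004, 0.13, 0], 0.005],
    [[0, 0, 0.084], [0.005, 0.168, 0], 0.005],
    [[0, 0, 0.084], [0.006, 0.2, 0.006], 0.005],
    [[0, 0, 0.084], [0.007, 0.22, 0.018], 0.005],
    [[0, 0, 0.084], [0.007, 0.2275, 0.027], 0.005]
  ]
}}

```text
clock: 10.62
position: [0.4475, 0.0439, 0.1318]
ee_rot: [0.029, 1.0, 0.0, -0.001]
ft_force: [-0.7, -0.7, -2.2]
grip_width: 0.097
grasp_force: 44.7
```

Emit:
{"name": "jog_arm", "arguments": {
  "plan": [
    [[0, 0, 0], [0, 0, 0], 0.005],
    [[0, 0, 0], [0, 0, 0], 0.005],
    [[0, 0, 0], [0, 0, 0], 0.005]
  ]
}}

```text
clock: 10.87
position: [0.449, 0.0393, 0.1333]
ee_rot: [0.031, 1.0, 0.0, -0.001]
ft_force: [-0.4, 0.6, -1.6]
grip_width: 0.1
grasp_force: 44.6
```

```bash
python3 - <<'E'
from h import *
import pickle
st();go([.449,.0402,.12],3.08);c=camera('wrist');pickle.dump(c,open('w7.pkl','wb'))
u,v=proj(c,[.449,.04,.08],1);print(u,v)
x,y=int(u)-120,max(0,int(v)-130);print(x,y)
cv2.imwrite('pics/w7c.png',cv2.resize(c['img'][y:y+190,x:x+240],None,fx=3,fy=3,interpolation=cv2.INTER_CUBIC)[:,:,::-1])
E
```

```text
t 10.87 p [0.449  0.0393 0.1333] yaw 3.0787 F [-0.38  0.62 -1.55] T [-0.04 -0.01 -0.06] g 0.1 44.6 j7 1.25
turn [ 0.     -0.0012 -0.0013] shift [-0.      0.0009  0.0133]
318.3422561457795 216.46595841112804
198 86
```

View pics/w7c.png

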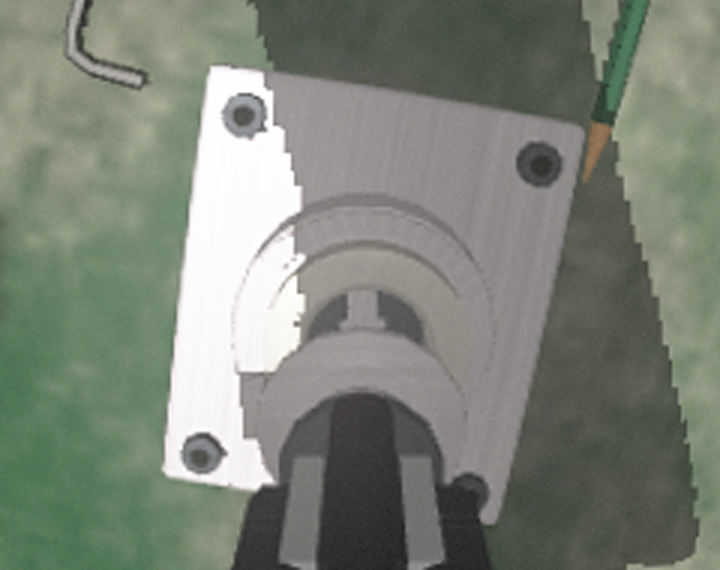

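The wing and slot are aligned (crop x 364 for both) and the slot lies parallel to the wing. Descending into the ring bore, then feeling slowly for the slot.

Emit:
{"name": "jog_arm", "arguments": {
  "plan": [
    [[0, 0, 0], [0, 0.0005, 0.008], 0.005],
    [[0, 0, 0], [0, 0.0005, 0.018], 0.005],
    [[0, 0, 0], [0, 0.0005, 0.026], 0.005],
    [[0, 0, 0], [0, 0.0005, 0.032], 0.005],
    [[0, 0, 0], [0, 0.0005, 0.035], 0.005],
    [[0, 0, 0], [0, 0.0005, 0.036], 0.005],
    [[0, 0, 0], [0, 0.0005, 0.036], 0.005],
    [[0, 0, 0], [0, 0.0005, 0.036], 0.005]
  ]
}}

```text
clock: 11.58
position: [0.4494, 0.0409, 0.0979]
ee_rot: [0.031, 1.0, 0.0, 0.0]
ft_force: [0.2, 0.1, -1.6]
grip_width: 0.108
grasp_force: 44.7
```

Emit:
{"name": "jog_arm", "arguments": {
  "plan": [
    [[0, 0, 0], [0, 0, 0.001], 0.005],
    [[0, 0, 0], [0, 0, 0.002], 0.005],
    [[0, 0, 0], [0, 0, 0.003], 0.005],
    [[0, 0, 0], [0, 0, 0.0035], 0.005],
    [[0, 0, 0], [0, 0, 0.0035], 0.005]
  ]
}}

```text
clock: 12.0
position: [0.4492, 0.0408, 0.0942]
ee_rot: [0.031, 1.0, -0.0, -0.0]
ft_force: [0.3, 0.1, -1.7]
grip_width: 0.103
grasp_force: 44.7
```

```bash
python3 -c "
from h import *
st()"
```

```text
t 12.0 p [0.4492 0.0408 0.0942] yaw 3.0798 F [ 0.32  0.13 -1.67] T [-0.01  0.01  0.05] g 0.103 44.7 j7 1.2
```

Emit:
{"name": "jog_arm", "arguments": {
  "plan": [
    [[0, 0, 0], [0, 0, 0.001], 0.005],
    [[0, 0, 0], [0, 0, 0.002], 0.005],
    [[0, 0, 0], [0, 0, 0.003], 0.005],
    [[0, 0, 0], [0, 0, 0.0035], 0.005],
    [[0, 0, 0], [0, 0, 0.0035], 0.005]
  ]
}}

```text
clock: 12.42
position: [0.4492, 0.0408, 0.0906]
ee_rot: [0.031, 1.0, -0.0, -0.0]
ft_force: [0.5, -0.7, -2.7]
grip_width: 0.103
grasp_force: 44.7
```

Emit:
{"name": "jog_arm", "arguments": {
  "plan": [
    [[0, 0, 0], [0, 0, 0.0005], 0.005],
    [[0, 0, 0], [0, 0, 0.001], 0.005],
    [[0, 0, 0], [0, 0, 0.0015], 0.005],
    [[0, 0, 0], [0, 0, 0.0015], 0.005]
  ]
}}

```text
clock: 12.75
position: [0.4493, 0.0407, 0.0892]
ee_rot: [0.031, 1.0, -0.0, 0.0]
ft_force: [0.2, -0.1, -1.8]
grip_width: 0.107
grasp_force: 44.7
```

```bash
python3 -c "
from h import *
st()"
```

```text
t 12.75 p [0.4493 0.0407 0.0892] yaw 3.0797 F [ 0.22 -0.13 -1.81] T [-0.19 -0.04  0.  ] g 0.107 44.7 j7 1.19
```

Emit:
{"name": "jog_arm", "arguments": {
  "plan": [
    [[0, 0, 0], [0, 0, 0.0007], 0.005],
    [[0, 0, 0], [0, 0, 0.0014], 0.005],
    [[0, 0, 0], [0, 0, 0.002], 0.005],
    [[0, 0, 0], [0, 0, 0.002], 0.005]
  ]
}}

```text
clock: 13.08
position: [0.4492, 0.0407, 0.0871]
ee_rot: [0.031, 1.0, -0.0, -0.0]
ft_force: [-0.1, -1.5, -0.9]
grip_width: 0.101
grasp_force: 44.7
```

Emit:
{"name": "jog_arm", "arguments": {
  "plan": [
    [[0, 0, 0], [0, 0, 0.0007], 0.005],
    [[0, 0, 0], [0, 0, 0.0014], 0.005],
    [[0, 0, 0], [0, 0, 0.002], 0.005],
    [[0, 0, 0], [0, 0, 0.002], 0.005]
  ]
}}

```text
clock: 13.42
position: [0.4494, 0.0408, 0.0854]
ee_rot: [0.031, 1.0, -0.0, 0.0]
ft_force: [-1.6, -1.9, 4.5]
grip_width: 0.105
grasp_force: 45.5
```

```bash
python3 -c "
from h import *
st()"
```

```text
t 13.42 p [0.4494 0.0408 0.0854] yaw 3.0797 F [-1.6  -1.91  4.46] T [-0.41  0.37  0.04] g 0.105 45.5 j7 1.18
```

The cross pin has dropped into the slot and the cup is on the ring (about 6 N). Pressing down against the spring.

Emit:
{"name": "jog_arm", "arguments": {
  "plan": [
    [[0, 0, 0], [0, 0, 0.0008], 0.005],
    [[0, 0, 0], [0, 0, 0.0016], 0.005],
    [[0, 0, 0], [0, 0, 0.0024], 0.005],
    [[0, 0, 0], [0, 0, 0.0032], 0.005],
    [[0, 0, 0], [0, 0, 0.004], 0.005],
    [[0, 0, 0], [0, 0, 0.004], 0.005]
  ]
}}

```text
clock: 13.92
position: [0.4494, 0.0408, 0.0815]
ee_rot: [0.031, 1.0, -0.0, 0.0]
ft_force: [-1.9, -2.4, 7.8]
grip_width: 0.104
grasp_force: 46.0
```

```bash
python3 -c "
from h import *
st()"
```

```text
t 13.92 p [0.4494 0.0408 0.0815] yaw 3.0798 F [-1.93 -2.44  7.8 ] T [-0.5   0.64  0.05] g 0.104 46.0 j7 1.18
```

Emit:
{"name": "jog_arm", "arguments": {
  "plan": [
    [[0, 0, 0], [0, 0, 0.0008], 0.005],
    [[0, 0, 0], [0, 0, 0.0016], 0.005],
    [[0, 0, 0], [0, 0, 0.0024], 0.005],
    [[0, 0, 0], [0, 0, 0.0027], 0.005],
    [[0, 0, 0], [0, 0, 0.0027], 0.005]
  ]
}}

```text
clock: 14.33
position: [0.4495, 0.0407, 0.079]
ee_rot: [0.031, 1.0, -0.0, 0.0]
ft_force: [-3.5, -2.5, 11.6]
grip_width: 0.104
grasp_force: 46.4
```

```bash
python3 -c "
from h import *
st()"
```

```text
t 14.33 p [0.4495 0.0407 0.079 ] yaw 3.0797 F [-3.47 -2.47 11.56] T [-0.55  0.94 -0.02] g 0.104 46.4 j7 1.17
```

Pressed about 8 mm (spring about 13 N). Turning clockwise, gently at first.

Emit:
{"name": "jog_arm", "arguments": {
  "plan": [
    [[0, 0, 0.05], [0.0003, -0.0003, 0], 0.005],
    [[0, 0, 0.1], [0.0003, -0.0003, 0], 0.005],
    [[0, 0, 0.15], [0.0003, -0.0003, 0], 0.005],
    [[0, 0, 0.2], [0.0003, -0.0003, 0], 0.005],
    [[0, 0, 0.25], [0.0003, -0.0003, 0], 0.005],
    [[0, 0, 0.3], [0.0003, -0.0003, 0], 0.005],
    [[0, 0, 0.35], [0.0003, -0.0003, 0], 0.005],
    [[0, 0, 0.35], [0.0003, -0.0003, 0], 0.005]
  ]
}}

```text
clock: 15.0
position: [0.4491, 0.0411, 0.0791]
ee_rot: [0.206, 0.979, 0.0, 0.0]
ft_force: [-3.9, 0.2, 10.3]
grip_width: 0.105
grasp_force: 46.3
```

```bash
python3 -c "
from h import *
st()"
```

```text
t 15.0 p [0.4491 0.0411 0.0791] yaw 2.7271 F [-3.93  0.16 10.3 ] T [0.06 0.86 0.01] g 0.105 46.3 j7 0.83
```

Emit:
{"name": "jog_arm", "arguments": {
  "plan": [
    [[0, 0, 0.08], [0, 0, 0], 0.005],
    [[0, 0, 0.16], [0, 0, 0], 0.005],
    [[0, 0, 0.24], [0, 0, 0], 0.005],
    [[0, 0, 0.32], [0, 0, 0], 0.005],
    [[0, 0, 0.4], [0, 0, 0], 0.005],
    [[0, 0, 0.48], [0, 0, 0], 0.005],
    [[0, 0, 0.56], [0, 0, 0], 0.005],
    [[0, 0, 0.64], [0, 0, 0], 0.005]
  ]
}}

```text
clock: 15.67
position: [0.4495, 0.0411, 0.0792]
ee_rot: [0.503, 0.864, 0.0, 0.001]
ft_force: [-2.3, -0.5, 10.3]
grip_width: 0.102
grasp_force: 46.3
```

Emit:
{"name": "jog_arm", "arguments": {
  "plan": [
    [[0, 0, 0.08], [0, 0, 0], 0.005],
    [[0, 0, 0.16], [0, 0, 0], 0.005],
    [[0, 0, 0.24], [0, 0, 0], 0.005],
    [[0, 0, 0.32], [0, 0, 0], 0.005],
    [[0, 0, 0.4], [0, 0, 0], 0.005],
    [[0, 0, 0.46], [0, 0, 0], 0.005],
    [[0, 0, 0.5], [0, 0, 0], 0.005],
    [[0, 0, 0.5], [0, 0, 0], 0.005]
  ]
}}

```text
clock: 16.33
position: [0.4497, 0.041, 0.0793]
ee_rot: [0.701, 0.713, 0.001, 0.001]
ft_force: [-2.3, -0.0, 10.6]
grip_width: 0.108
grasp_force: 46.3
```

```bash
python3 -c "
from h import *
st()"
```

```text
t 16.33 p [0.4497 0.041  0.0793] yaw 1.5876 F [-2.32 -0.02 10.6 ] T [-0.05  0.51  0.04] g 0.108 46.3 j7 -0.28
```

Emit:
{"name": "jog_arm", "arguments": {
  "plan": [
    [[0, 0, 0.03], [0, 0, 0], 0.005],
    [[0, 0, 0.05], [0, 0, 0], 0.005],
    [[0, 0, 0.075], [0, 0, 0], 0.005],
    [[0, 0, 0.075], [0, 0, 0], 0.005],
    [[0, 0, 0.075], [0, 0, 0], 0.005]
  ]
}}

```text
clock: 16.75
position: [0.4495, 0.0412, 0.0793]
ee_rot: [0.726, 0.687, 0.001, 0.0]
ft_force: [-2.6, -0.8, 10.5]
grip_width: 0.103
grasp_force: 46.4
```

```bash
python3 -c "
from h import *
st()"
```

```text
t 16.75 p [0.4495 0.0412 0.0793] yaw 1.5152 F [-2.56 -0.8  10.46] T [0.05 0.77 0.07] g 0.103 46.4 j7 -0.35
```

Emit:
{"name": "jog_arm", "arguments": {
  "plan": [
    [[0, 0, 0], [0, 0, -0.001], 0.005],
    [[0, 0, 0], [0, 0, -0.002], 0.005],
    [[0, 0, 0], [0, 0, -0.003], 0.005],
    [[0, 0, 0], [0, 0, -0.0035], 0.005],
    [[0, 0, 0], [0, 0, -0.0035], 0.005]
  ]
}}

```text
clock: 17.17
position: [0.4494, 0.0411, 0.0825]
ee_rot: [0.726, 0.687, 0.001, 0.0]
ft_force: [-1.8, 0.6, 5.9]
grip_width: 0.103
grasp_force: 45.7
```

Emit:
{"name": "jog_arm", "arguments": {
  "plan": [
    [[0, 0, 0], [0, 0, -0.0005], 0.005],
    [[0, 0, 0], [0, 0, -0.001], 0.005],
    [[0, 0, 0], [0, 0, -0.001], 0.005],
    [[0, 0, 0], [0, 0, -0.001], 0.005]
  ]
}}

```text
clock: 17.5
position: [0.4492, 0.041, 0.083]
ee_rot: [0.726, 0.687, 0.0, -0.0]
ft_force: [1.9, 1.5, -1.4]
grip_width: 0.104
grasp_force: 44.8
```

```bash
python3 -c "
from h import *
st()"
```

```text
t 17.5 p [0.4492 0.041  0.083 ] yaw 1.5152 F [ 1.88  1.53 -1.42] T [ 0.53 -0.49 -0.01] g 0.104 44.8 j7 -0.34
```

The force dropped sharply at 3.5 mm compression, the height at which the pin should catch. Releasing and backing off.

Emit:
{"name": "jog_arm", "arguments": {
  "plan": [
    [[0, 0, 0], [0, 0, 0.0003], 0.02],
    [[0, 0, 0], [0, 0, 0.0003], 0.035],
    [[0, 0, 0], [0, 0, 0.0003], 0.035],
    [[0, 0, 0], [0, 0, -0.002], 0.035],
    [[0, 0, 0], [0, 0, -0.02], 0.035],
    [[0, 0, 0], [0, 0, -0.05], 0.035],
    [[0, 0, 0], [0, 0, -0.08], 0.035],
    [[0, 0, 0], [0, 0, -0.1], 0.035]
  ]
}}

```text
clock: 18.17
position: [0.4494, 0.0408, 0.1857]
ee_rot: [0.727, 0.687, 0.001, 0.001]
ft_force: [0.8, 0.5, 0.8]
grip_width: 0.409
grasp_force: 0.0
```

```bash
python3 - <<'E'
from h import *
st();c=camera('wrist');s=camera('scene')
u,v=proj(c,[.449,.04,.08],1);x,y=int(u)-110,max(0,int(v)-90)
a=cv2.resize(c['img'][y:y+180,x:x+220],(660,540),interpolation=cv2.INTER_CUBIC)
cv2.imwrite('pics/w8c.png',a[:,:,::-1]);print(x,y)
E
```

```text
t 18.17 p [0.4494 0.0408 0.1857] yaw 1.5151 F [0.83 0.51 0.85] T [-0.03 -0.05  0.03] g 0.409 0.0 j7 -0.25
206 106
```

View pics/w8c.png

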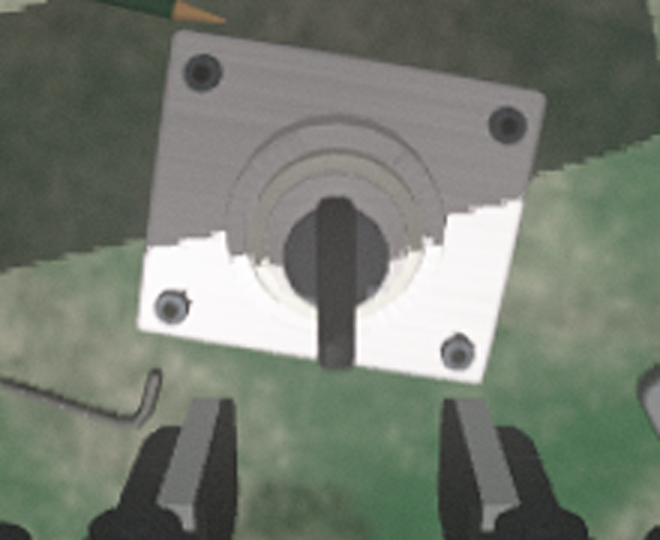

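The stud stands upright and concentric at crop (335,255), with the wing a quarter turn from the slot. The ring lies flat under the cup and the gripper is clear. Handing in.

```bash
python3 -c "
from workcell import *
print(hand_in())"
```

```text
the job is handed in; nothing more can be done
None
```

The steel valve seat ring lies flat in the fixture seat, clamped by the quarter-turn stud. The force dropped sharply at the catch height and the last picture shows stud and ring in place. I handed the job in after about 18 s with the gripper clear; no verdict came back.

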